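# Dock the catch cup and hold the moisture meter's lid open

## Task

Get the bench moisture meter ready for the next bean sample: of the three steel catch cups, stand the one that fits the round well in the meter's deck upright and fully down in that well, and let go of it. Then lift the meter's self-closing chamber lid and hold it open at 60 degrees from closed, so that a colleague can pour with both hands: finish while still holding the lid there with the fingers, not propped on anything. Leave the other cups, the glassware and everything else standing where they are.

Things in the scene. Friction and masses are not known exactly. Their poses are not given: they have to be found in the camera images.
- meter: Bench moisture meter, fixed, 200 mm (its x) by 380 mm (y). Origin at the centre of its underside; front with display faces -x. Left half (y 0 to +190 mm): white housing 128 mm high, its open top chamber under an aluminium lid. Right half: aluminium deck 30 mm high with the round well. A small steel chute juts 25 mm from the housing over the deck, up to 90 mm above the table.
- well (a point): Centre of the well's flat floor, 14 mm above the table, at (-10, -95, 14) mm in the meter's frame. The well is a round blind hole of 57 mm diameter, 16 mm deep below the deck's top face (30 mm above the table), with a 3 mm chamfered mouth. Axes as the meter's.
- lid (a joint): Lid's opening angle, rad: 0 closed (level), 1.047 = 60 degrees, stop at 1.75. Plate 196 mm front to back, 188 wide, 6 thick, hinged along its far (meter +x) edge; its front rises and swings back as it opens. Weight and a spring shut it from every angle; 2 to 3 N upward at the pull holds it. No stay, no latch.
- lid_pull (a point): Centre of the lid's pull: black barrel 18 mm in diameter, 26 mm long (along the meter's y, parallel to the hinge), on a 20 mm wide tongue at the middle of the lid's front edge; 36 mm before that edge, 232 mm before the hinge axis, 4 mm above the lid's underside. Closed: 133 mm above the table, free space below. Can be pinched on its flat ends from above. Turns with the lid.
- lid_hinge (a point): Point on the lid's hinge axis, in the middle of the lid, at (96, 95, 129) mm in the meter's frame. The axis runs along the meter's y. The point turns with the lid.
- cup_54: Straight-sided open steel cup, 54 mm outer diameter, 70 mm high, wall 2.5 mm, about 100 g: the one that fits the well. Origin at the centre of its underside, z towards its mouth. It stands upright on the table.
- cup_44: Look-alike steel cup, 44 mm outer diameter, 70 mm high: too loose in the well. Origin at the centre of its underside.
- cup_64: Look-alike steel cup, 64 mm outer diameter, 70 mm high: too wide for the well. Origin at the centre of its underside.
- glass: Clear cupping glass, 68 mm across the rim, 85 mm high, standing among the cups. Origin at the centre of its underside. Not part of the job.
- spoon: Spoon lying on the table beyond the cups. Not part of the job.
- spittoon: Brass spittoon, 110 mm wide and high. Not part of the job.
- jar: Closed glass jar, 72 mm across, 110 mm high, left of the meter. Not part of the job.
- bowl: White bowl, 110 mm across, 50 mm high, left of the meter. Not part of the job.
Mind the look-alikes: they are no part of the job. What is shaped like the cup_54 but pink, purple or yellow is not meant.

How it is judged:
By the outcome, as a careful person would: the job done as asked, in the order asked, and still so for the second after the job is handed in, while the arm keeps its last pose, push and grip.
It also fails if it takes over 56 s, if anything falls off the work surface, if the arm or the gripper's body presses on something with over 40 N, if the wrist force passes 120 N, or if a joint passes its speed limit or range.

## Robot

A 6-joint arm with a two-finger parallel gripper is mounted at the origin on the work surface. World frame = base frame: x ahead of the robot, y to its left, z up, the work surface at z = 0. Lengths are in m, angles in rad, forces in N, time in s.
With the tool pointing down it reaches from about 0.375 to 0.9 m from the base axis. Payload 3.1 kg.
Tool frame: the origin (TCP) lies at the very end of the fingers, on their centre line; the grasp point (between the pads) lies 19 mm behind it (grip_depth is the distance from the TCP to the grasp point, in m); z points along the fingers, y is the line along which they close (so a half turn about z gives the same grasp; the last joint's range is limited). The gripper opens to 85 mm and grips with 20 to 120 N. Pads are 22 mm wide; open, the fingers measure 114 mm over their backs; the gripper's body (76 mm by 85 mm) begins 54 mm behind the grasp point. The pads swing forward as they close: fully open they stand 13 mm farther back than shut.
Start: joints at [1.026, 0.527, 1.433, -0, 1.181, -0.178], TCP at [0.224, 0.583, 0.202] pointing down, gripper open.
Joint ranges: [-3.08, 3.08], [-0.75, 2.2], [0.22, 2.44], [-1.43, 4.57], [0, 2.65], [-2.85, 2.85]. Speed limits (rad/s): [2.79, 2.79, 3.14, 3.14, 3.14, 3.14].

## Interface

Orientations are given as a unit quaternion [x, y, z, w].
In Python, from station import * gives the robot as it stands.
- The arm moves only by the tool apply_moves, never from a script. Its argument "plan" is a list of rows, each a list of 7 numbers: the shift along the tool's x, y, z in m, then the turn, a rotation vector about the tool's x, y, z in rad, then the gripper command: -1 is fully open, 1 is shut, values between are in proportion. In form: [[dx, dy, dz, wx, wy, wz, jaw], ...]. A call has 1 to 8 rows; each row shifts and turns the commanded pose from where the row before left it, along the tool's axes as they then stand; what a row does not reach is not made up. A row lasts 1/8 s, in which the tool goes at most 62.5 mm and 10.7 degrees, less where a joint would pass 70% of its speed; a pose out of reach is approached as far as the arm can. A call is refused whole if a number of a shift passes 0.0625 or a number of a turn 0.188, either way. A call with a gripper value outside its range is refused whole. The fingers move at their own pace and stop on an object; "force" is the grip in N (left out, the last holds). Time passes only in rows, so rows that do not move let the fingers close. It gives the time, the measured TCP pose, the force, the opening and the grip force at its end, in the units of the state.
- sense(): the state, without advancing time (a new reading comes with each control period).
- snapshot(name): name is "scene" or "top" or "wrist"; returns the picture (420x560x3 uint8, red, green, blue); there is no depth.
- calibration(name): a dict with "camera_matrix" (3x3 intrinsics, pixels), "R" (3x3) and "t" (3): a world point X has camera coordinates R X + t; the wrist camera has in their place "mount" (4x4, takes a point from camera to tool coordinates, whose origin is the TCP and whose axes are the flange's). Camera axes: x right, y down, z forward; pixel columns grow to the right and rows downward; lengths in m; the calibration is good to about 2 mm. A picture is of the moment at which its call begins: read the wrist's pose just before it. calibration takes no time and is no camera call.
- sign_off(): hands the job in; it is judged then, once.
The state is a dict: "t": time; "q": joint angles; "qd": joint speeds; "tau": joint torques, N m; "tcp_pos": TCP position; "tool_rot": TCP orientation; "force": force on the tool from outside, world axes, zero at the start; "ft_torque": the same for the moment, N m; "finger_gap": opening from 0.0 (shut) to 1.0 (fully open); "gripper_force": force on a finger pad.
Only numpy, scipy, OpenCV 4.12 (cv2) and the standard library are available. Lean on these libraries where they do the work, as an engineer would, in place of code of your own. Each camera call takes 0.05 s, during which the arm holds its last target. There are 200 camera calls.

## Working session

There is one attempt and no reset: what is moved stays moved. The work goes in short steps, Python scripts to look and compute and a tool call to move; the robot and the scene stay as the last step left them, time stands still between calls to the robot, and variables do not carry over. Pictures are saved under pics/ and viewed, at most 10 in all, crops included, and the job is handed in when it is done.

Besides the shell and the picture viewer there is one more tool, called by a JSON object that holds its "name" and its "arguments". apply_moves: Moves the arm, as the interface text tells. Its arguments: {"type":"object","properties":{"plan":{"type":"array"},"force":{"type":"number"}},"required":["plan"]}

```bash
mkdir -p pics; python3 - <<'E'
from station import *
import cv2,json
s=sense();print({k:s[k] for k in('t','tcp_pos','tool_rot','finger_gap')})
for n in('scene','top'):
    im=snapshot(n);cv2.imwrite(f'pics/{n}0.png',im[:,:,::-1]);c=calibration(n);print(n,c)
print(calibration('wrist'))
E
```

```text
{'t': 0.0, 'tcp_pos': array([0.22369511, 0.5827627 , 0.20092081]), 'tool_rot': array([ 1.82374012e-01,  9.83228615e-01, -1.02351486e-03, -4.02999536e-04]), 'finger_gap': 1.0013978830218915}
scene {'camera_matrix': array([[433.51348906,   0.        , 278.54258409],
       [  0.        , 433.51348906, 220.26028683],
       [  0.        ,   0.        ,   1.        ]]), 'R': array([[ 0.87534805,  0.48347555,  0.00414451],
       [ 0.2697435 , -0.48122944, -0.83406035],
       [-0.40125333,  0.73121106, -0.55165764]]), 't': array([-0.48765866, -0.05288741,  1.63666644])}
top {'camera_matrix': array([[533.40521202,   0.        , 274.81067398],
       [  0.        , 533.40521202, 211.71676041],
       [  0.        ,   0.        ,   1.        ]]), 'R': array([[ 0.04877522, -0.99879125,  0.00608444],
       [-0.97667017, -0.04896867, -0.20908719],
       [ 0.20913241,  0.00425579, -0.97787807]]), 't': array([-0.01177434,  0.54134787,  1.65507618])}
{'camera_matrix': array([[290.0322963 ,   0.        , 279.44216845],
       [  0.        , 290.0322963 , 206.94337104],
       [  0.        ,   0.        ,   1.        ]]), 'mount': array([[ 1.16453418e-04, -9.48583799e-01, -3.16526085e-01,
         8.10874137e-02],
       [ 9.99999888e-01,  2.55476890e-04, -3.97717089e-04,
        -1.33672016e-03],
       [ 4.58133087e-04, -3.16526004e-01,  9.48583723e-01,
        -1.72112897e-01],
       [ 0.00000000e+00,  0.00000000e+00,  0.00000000e+00,
         1.00000000e+00]])}
```

View pics/scene0.png

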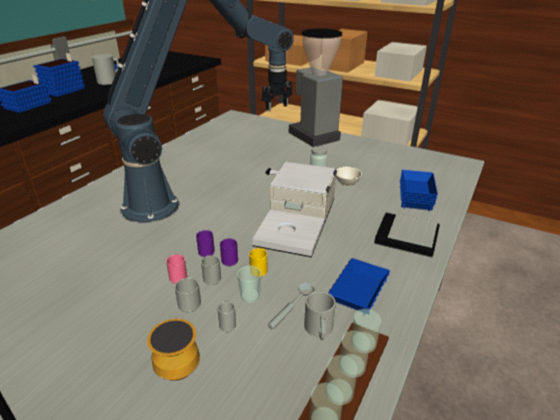

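View pics/top0.png

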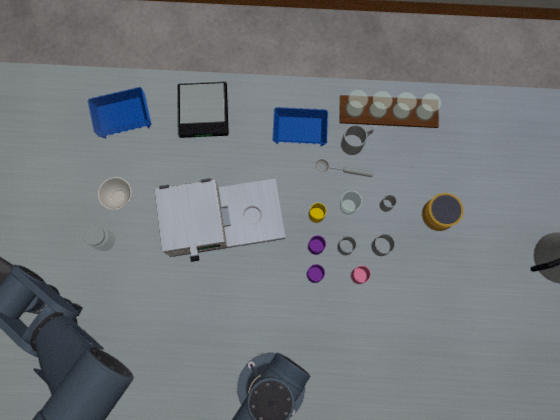

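Top view (scene view agrees): three steel cups, at about (347,245), (384,244) and (388,202). Purple, pink and yellow decoys are at (316,245), (316,273), (361,274) and (317,212), and the clear glass is at (350,202). The meter is around (220,215), with the well at (253,213) and the pull at (195,257). Next, closer crops.

```bash
python3 - <<'E'
import cv2,numpy as np
im=cv2.imread('pics/top0.png')
a=cv2.resize(im[180:290,300:420],None,fx=5,fy=5,interpolation=cv2.INTER_CUBIC)
cv2.imwrite('pics/c1.png',a)
a=cv2.resize(im[170:270,145:295],None,fx=5,fy=5,interpolation=cv2.INTER_CUBIC)
cv2.imwrite('pics/c2.png',a)
E
```

```text
(no output)
```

View pics/c1.png

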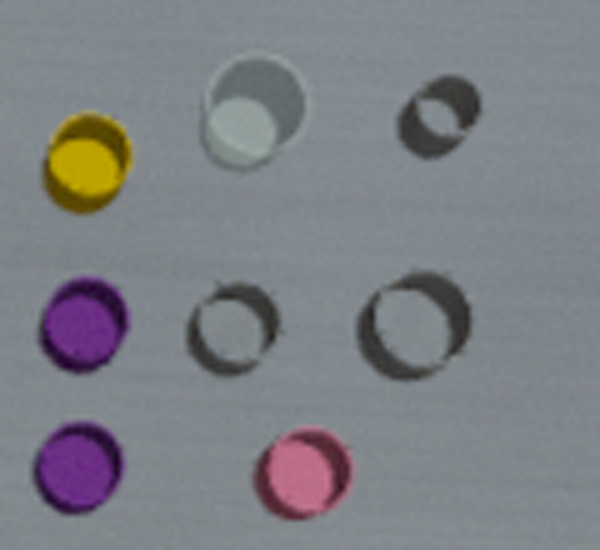

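View pics/c2.png

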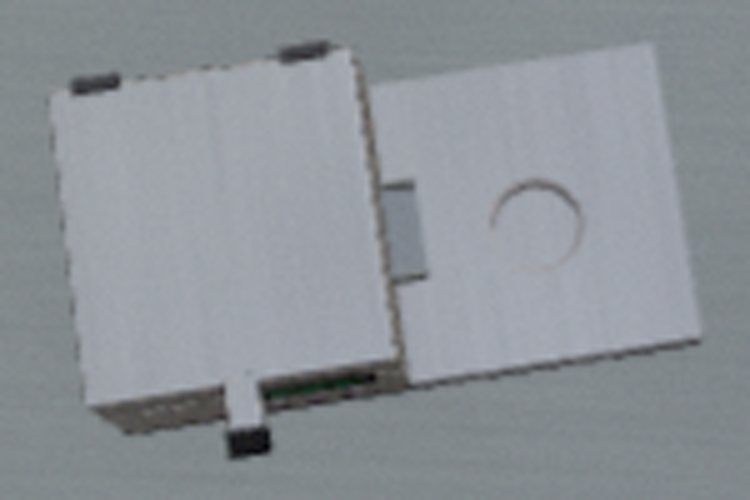

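Crop 1: outline widths are 93 px for the left cup, 115 px for the right and 84 px for the top right. So the middle-sized one, at (347,245), is cup_54. Crop 2 shows the deck corners at (655,42) and (702,338), the well at (536,226) and the pull at (250,440). Next I fit the poses.

```bash
cat > h.py <<'E'
import numpy as np
from station import *
from scipy.optimize import least_squares
from scipy.spatial.transform import Rotation as Rn
def proj(n,X):
    X=np.atleast_2d(X);c=calibration(n)
    if n=='wrist':
        s=sense();M=np.eye(4);M[:3,:3]=Rn.from_quat(s['tool_rot']).as_matrix();M[:3,3]=s['tcp_pos']
        T=np.linalg.inv(M@c['mount']);R,t=T[:3,:3],T[:3,3]
    else:R,t=c['R'],c['t']
    p=(X@R.T+t)@c['camera_matrix'].T
    return p[:,:2]/p[:,2:]
def mpt(p,m):
    a=p[2];R=np.array([[np.cos(a),-np.sin(a)],[np.sin(a),np.cos(a)]])
    m=np.atleast_2d(m);return np.c_[m[:,:2]@R.T+p[:2],m[:,2]]
th=np.linspace(0,2*np.pi,73)
def cyl(x,y,d,h=.07):
    c=np.c_[x+d/2*np.cos(th),y+d/2*np.sin(th)]
    return np.r_[np.c_[c,0*th],np.c_[c,0*th+h]]
E
python3 - <<'E'
from h import *
f=lambda a:np.array(a)/5-.4
m=np.array([[100,-190,30],[-100,-190,30],[-100,0,30],[-10,-95,30],[-136,95,137],[-100,189,135],[-100,1,135],[96,189,135],[96,1,135]])/1e3
px=f([[655,42],[702,338],[408,386],[536,226],[250,437],[85,403],[403,362],[52,95],[352,50]])+[145,170]
r=least_squares(lambda p:(proj('top',mpt(p,m))-px).ravel(),[.6,.1,.1],loss='soft_l1')
print('meter',r.x,np.round(r.fun.reshape(-1,2),1))
P=r.x
print('well',mpt(P,[-.01,-.095,.014]),'pull',mpt(P,[-.136,.095,.133]),'hinge',mpt(P,[.096,.095,.129]))
for n,d,b in(('54',.054,(187,280,282,377)),('64',.064,(357,472,270,380)),('44',.044,(398,482,75,158)),('54as64',.064,(187,280,282,377)),('yel',.05,(43,132,112,213)),('pink',.054,(255,352,427,520))):
    b=f(b)+[300,300,180,180]
    def e(p):
        q=proj('top',cyl(p[0],p[1],d));return np.r_[q[:,0].min(),q[:,0].max(),q[:,1].min(),q[:,1].max()]-b
    r=least_squares(e,[.5,-.2]);print(n,r.x,np.round(r.fun,1))
b=f((202,312,52,170))+[300,300,180,180]
r=least_squares(lambda p:(lambda q:np.r_[q[:,0].min(),q[:,0].max(),q[:,1].min(),q[:,1].max()]-b)(proj('top',cyl(*p,.068,.085))),[.5,-.2]);print('glass',r.x,np.round(r.fun,1))
E
```

```text
meter [0.52379385 0.18370518 0.20404053] [[ 0.   0.3]
 [ 0.2  0.1]
 [ 0.7 -0.5]
 [ 0.3 -0. ]
 [-0.4  0.7]
 [ 0.2  0.6]
 [-1.5 -0.7]
 [-0.2 -0.2]
 [ 0.2 -0.2]]
well [[0.53325092 0.0886496  0.014     ]] pull [[0.37136543 0.24917712 0.133     ]] hinge [[0.59855278 0.29618674 0.129     ]]
54 [ 0.44611304 -0.2190045 ] [-0.6  0.6 -0.4  0.4]
64 [ 0.45475195 -0.33510593] [-0.7  0.7 -0.5  0.5]
44 [ 0.59336254 -0.35108072] [-0.6  0.6 -0.7  0.7]
54as64 [ 0.44601043 -0.21880708] [-2.2  2.1 -2.   2. ]
yel [ 0.55108947 -0.12189792] [ 0.3 -0.3  0.3 -0.4]
pink [ 0.35604003 -0.26534386] [-0.6  0.6 -0.3  0.3]
glass [ 0.58883633 -0.22992141] [-1.4  1.3 -1.3  1.4]
```

{"name": "apply_moves", "arguments": {"plan": [[-0.04, -0.049, 0, 0, 0, 0.1667, -1], [-0.048, -0.0415, 0, 0, 0, 0.1667, -1], [-0.054, -0.033, 0, 0, 0, 0.1667, -1], [-0.059, -0.024, 0, 0, 0, 0.1667, -1], [-0.062, -0.014, 0, 0, 0, 0.1667, -1], [-0.0625, -0.003, 0, 0, 0, 0.1667, -1], [0, 0, 0, 0, 0, 0, -1]], "force": 50}}

```text
t: 0.98
tcp_pos: [0.3433, 0.2239, 0.2018]
tool_rot: [0.635, 0.773, -0.0, 0.0]
force: [-0.8, 0.4, -0.0]
finger_gap: 1.001
gripper_force: 0.0
```

{"name": "apply_moves", "arguments": {"plan": [[-0.0568, 0.0018, 0, 0, 0, 0, -1], [-0.0568, 0.0018, 0, 0, 0, 0, -1], [-0.0568, 0.0018, 0, 0, 0, 0, -1], [-0.0568, 0.0018, 0, 0, 0, 0, -1], [-0.0568, 0.0018, 0, 0, 0, 0, -1], [-0.0568, 0.0018, 0, 0, 0, 0, -1], [-0.0568, 0.0018, 0, 0, 0, 0, -1], [-0.0568, 0.0018, 0, 0, 0, 0, -1]]}}

```text
t: 1.98
tcp_pos: [0.449, -0.2152, 0.2017]
tool_rot: [0.631, 0.776, 0.0, -0.0]
force: [1.6, 0.6, 0.4]
finger_gap: 1.002
gripper_force: 0.0
```

{"name": "apply_moves", "arguments": {"plan": [[0, 0, 0.04, 0, 0, 0, -1], [0, 0, 0, 0, 0, 0, -1], [0, 0, 0, 0, 0, 0, -1]]}}

```text
t: 2.35
tcp_pos: [0.4484, -0.2134, 0.1623]
tool_rot: [0.631, 0.776, 0.0, -0.0]
force: [0.1, 0.0, -0.2]
finger_gap: 1.001
gripper_force: 0.0
```

```bash
python3 - <<'E'
from h import *
import cv2
s=sense();print(s['t'],s['tcp_pos'],s['tool_rot'])
q=proj('wrist',[[.4461,-.219,.07],[.4461,-.219,0]]);print(q)
im=snapshot('wrist')[:,:,::-1].copy()
cv2.imwrite('pics/w1.png',im)
for p in proj('wrist',cyl(.4461,-.219,.054)): cv2.circle(im,tuple(int(round(v)) for v in p),1,(0,0,255),-1)
cv2.imwrite('pics/w1o.png',im)
E
```

```text
2.35 [ 0.44844705 -0.21340217  0.16228784] [ 6.30676057e-01  7.76046155e-01  1.07628771e-04 -2.53832510e-04]
[[276.4168854  203.78531524]
 [277.01415138 185.73572639]]
```

View pics/w1o.png

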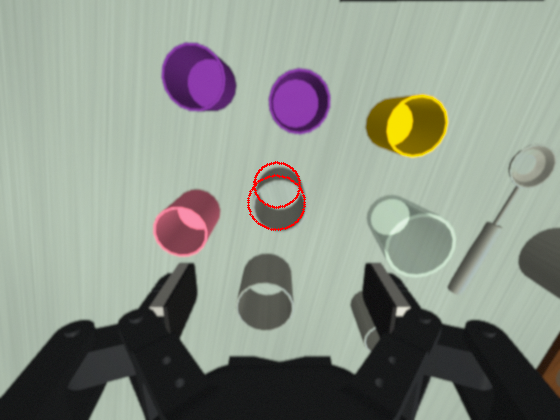

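The overlay sits on the chosen cup at (278,200), with the neighbouring steel cup at (265,290). As a close check, I'll enlarge both with predicted rims drawn.

```bash
python3 - <<'E'
from h import *
import cv2
im=cv2.imread('pics/w1.png')[150:350,220:400]
im=cv2.resize(im,None,fx=3,fy=3,interpolation=cv2.INTER_CUBIC)
for x,y,d in((.4461,-.219,.054),(.4548,-.3351,.064),(.5934,-.3511,.044)):
  q=(proj('wrist',cyl(x,y,d)[73:])-[220,150]+.5)*3-.5
  print(q.min(0),q.max(0))
  for p in q: cv2.circle(im,tuple(int(round(v)) for v in p),1,(0,0,255),-1)
cv2.imwrite('pics/w1c.png',im)
E
```

```text
[84.53804087 77.27469883] [253.53998996 238.27148955]
[ 39.55198234 387.29339089] [216.51667992 536.27033423]
[422.25021795 514.15020117] [539.3469972  607.97149736]
```

View pics/w1c.png

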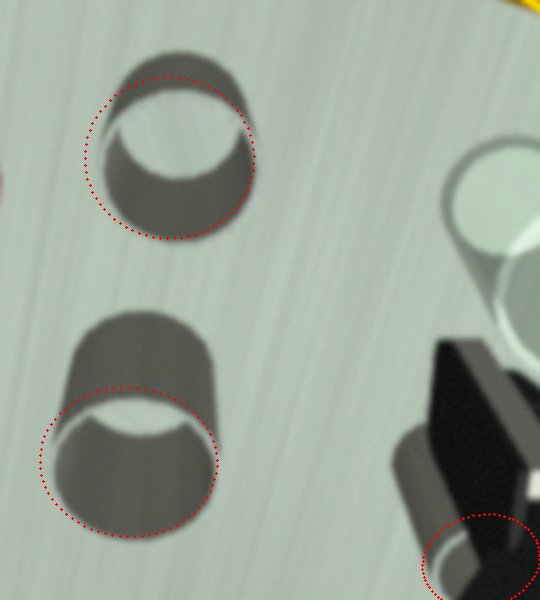

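The wrist crop shows the upper cup's dark inner mouth at x 105–255, about 48–49 mm across, so its outside is 54 mm. The lower cup's mouth is about 59 mm, so that one is 64 mm. The chosen cup stands and its centre is about 3 mm off along tool y. I'll descend now and confirm the diameter from the finger gap.

{"name": "apply_moves", "arguments": {"plan": [[-0.0065, -0.0005, 0.03, 0, 0, 0, -1], [0, 0, 0.04, 0, 0, 0, -1], [0, 0, 0.04, 0, 0, 0, -1], [0, 0, 0.021, 0, 0, 0, -1], [0, 0, 0, 0, 0, 0, -1], [0, 0, 0, 0, 0, 0, -1]], "force": 40}}

```text
t: 3.15
tcp_pos: [0.4501, -0.2215, 0.0324]
tool_rot: [0.631, 0.776, 0.0, 0.001]
force: [0.5, -0.4, 0.0]
finger_gap: 0.995
gripper_force: 0.0
```

{"name": "apply_moves", "arguments": {"plan": [[0, 0, 0, 0, 0, 0, 0], [0, 0, 0, 0, 0, 0, 0.5], [0, 0, 0, 0, 0, 0, 0.5], [0, 0, 0, 0, 0, 0, 0.5], [0, 0, 0, 0, 0, 0, 0.5], [0, 0, 0, 0, 0, 0, 0.5]], "force": 40}}

```text
t: 3.9
tcp_pos: [0.4498, -0.2216, 0.0326]
tool_rot: [0.632, 0.775, 0.0, 0.001]
force: [-0.1, 1.2, 10.1]
finger_gap: 0.609
gripper_force: 39.9
```

Gap 0.61 (about 52–54 mm) confirms cup_54. I'll lift it and stop short of the well for a look.

{"name": "apply_moves", "arguments": {"plan": [[0, 0, -0.01, 0, 0, 0, 0.5], [0, 0, -0.04, 0, 0, 0, 0.5], [0, 0, -0.06, 0, 0, 0, 0.5], [0.018, 0.014, -0.05, 0, 0, 0, 0.5], [0.036, 0.028, 0, 0, 0, 0, 0.5], [0.04, 0.031, 0, 0, 0, 0, 0.5], [0.04, 0.031, 0, 0, 0, 0, 0.5], [0.036, 0.028, 0, 0, 0, 0, 0.5]]}}

```text
t: 4.9
tcp_pos: [0.544, -0.0262, 0.1915]
tool_rot: [0.631, 0.775, 0.0, 0.0]
force: [-0.1, -0.3, -0.5]
finger_gap: 0.606
gripper_force: 42.1
```

{"name": "apply_moves", "arguments": {"plan": [[0.017, 0.013, 0, 0, 0, 0, 0.5], [0, 0, 0, 0, 0, 0, 0.5], [0, 0, 0, 0, 0, 0, 0.5]]}}

```text
t: 5.28
tcp_pos: [0.5524, -0.0092, 0.191]
tool_rot: [0.632, 0.775, -0.0, -0.0]
force: [0.4, -0.8, -1.3]
finger_gap: 0.604
gripper_force: 42.1
```

```bash
python3 - <<'E'
from h import *
import cv2
s=sense();print(s['t'],s['tcp_pos'],s['tool_rot'],s['finger_gap'])
P=[.52379,.1837,.20404]
w=mpt(P,[-.01,-.095,.03])[0]
im=snapshot('wrist')[:,:,::-1].copy()
cv2.imwrite('pics/w2.png',im)
q=proj('wrist',[w])[0];print(w,q)
x0,y0=0,0
im=cv2.resize(im,(800,600),interpolation=cv2.INTER_CUBIC)
k=800/560
c=np.c_[w[0]+.0285*np.cos(th),w[1]+.0285*np.sin(th),0*th+.03]
# held cup: axis at grasp, base 0.0326 below TCP
t=s['tcp_pos'];cup=cyl(t[0],t[1],.054);cup[:,2]+=t[2]-.0326
for p in np.r_[proj('wrist',c),proj('wrist',cup)]: cv2.circle(im,tuple(int(round((v+.5)*k-.5)) for v in p),1,(0,0,255),-1)
cv2.imwrite('pics/w2o.png',im)
E
```

```text
5.275 [ 0.55243634 -0.00917759  0.19100276] [ 6.31551402e-01  7.75333912e-01 -3.66545713e-04 -1.31070510e-04] 0.6040451496669276
[0.53324702 0.08864441 0.03      ] [280.95062232  90.37517115]
```

View pics/w2o.png

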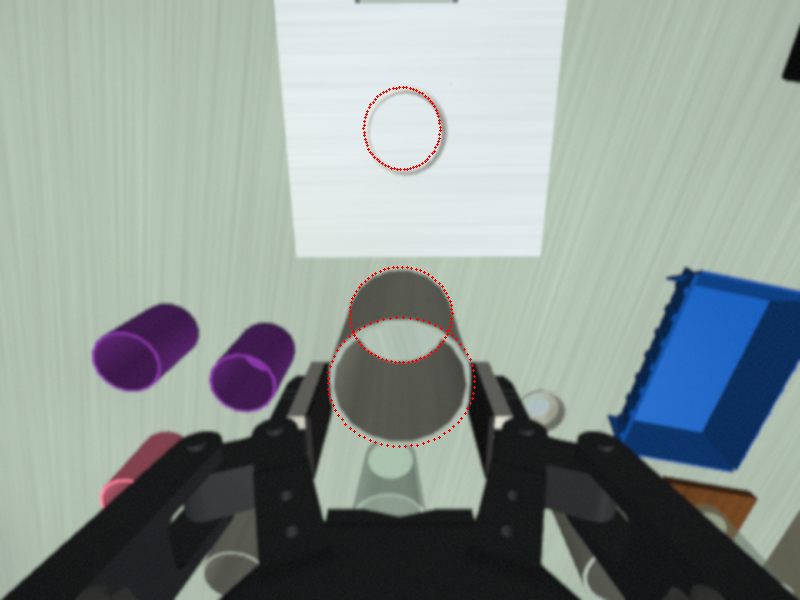

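Overlay matches the held cup (rim 330–474, base top at 268), so it is centred and upright. The well ring is about 365–446 by 88–174, slightly right of and below the prediction. Enlarging it for the fit.

```bash
python3 - <<'E'
import cv2
im=cv2.imread('pics/w2.png')[45:135,225:345]
im=cv2.resize(im,None,fx=6,fy=6,interpolation=cv2.INTER_CUBIC)
im=cv2.normalize(im,None,0,255,cv2.NORM_MINMAX)
cv2.imwrite('pics/w2c.png',im)
E
```

```text
(no output)
```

View pics/w2c.png

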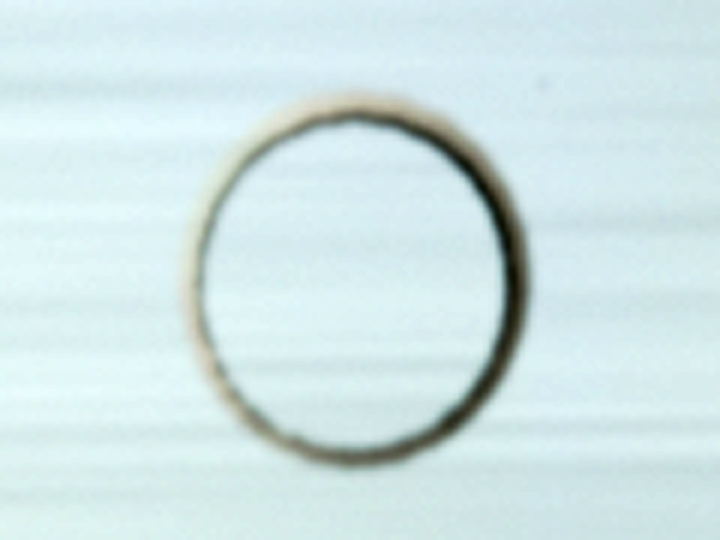

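Enhanced crop: the outer chamfer edge spans x 180–530 and y 90–467, giving a clean centre fit.

```bash
python3 - <<'E'
from h import *
b=(np.array([180,530,90,467])+.5)/6-.5+[225,225,45,45]
def e(p):
    q=proj('wrist',np.c_[p[0]+p[2]/2*np.cos(th),p[1]+p[2]/2*np.sin(th),0*th+.03])
    return np.r_[q[:,0].min(),q[:,0].max(),q[:,1].min(),q[:,1].max()]-b
r=least_squares(e,[.533,.088,.063],x_scale=.01);print(r.x,np.round(r.fun,2))
s=sense();R=Rn.from_quat(s['tool_rot']).as_matrix()
print(R.T@(np.r_[r.x[:2],s['tcp_pos'][2]]-s['tcp_pos']))
E
```

```text
[0.53650416 0.08766633 0.06243997] [-0.04  0.04  0.04 -0.04]
[ 9.83698149e-02  3.95466814e-03 -2.23726544e-05]
```

{"name": "apply_moves", "arguments": {"plan": [[0.03, 0.001, 0, 0, 0, 0, 0.5], [0.04, 0.002, 0.01, 0, 0, 0, 0.5], [0.0285, 0.001, 0.03, 0, 0, 0, 0.5], [0, 0, 0.04, 0, 0, 0, 0.5], [0, 0, 0.035, 0, 0, 0, 0.5], [0, 0, 0, 0, 0, 0, 0.5], [0, 0, 0, 0, 0, 0, 0.5]]}}

```text
t: 6.2
tcp_pos: [0.538, 0.0878, 0.0769]
tool_rot: [0.632, 0.775, 0.0, 0.001]
force: [1.0, 0.8, -0.8]
finger_gap: 0.605
gripper_force: 42.3
```

{"name": "apply_moves", "arguments": {"plan": [[0.0005, -0.0015, 0, 0, 0, 0, 0.5], [0, 0, 0.008, 0, 0, 0, 0.5], [0, 0, 0.006, 0, 0, 0, 0.5], [0, 0, 0.005, 0, 0, 0, 0.5], [0, 0, 0, 0, 0, 0, 0.5]]}}

```text
t: 6.82
tcp_pos: [0.5354, 0.0889, 0.0564]
tool_rot: [0.632, 0.775, -0.0, -0.0]
force: [-1.1, -1.1, -0.4]
finger_gap: 0.602
gripper_force: 42.3
```

{"name": "apply_moves", "arguments": {"plan": [[0, 0, 0.003, 0, 0, 0, 0.5], [0, 0, 0.003, 0, 0, 0, 0.5], [0, 0, 0.003, 0, 0, 0, 0.5], [0, 0, 0.0015, 0, 0, 0, 0.5], [0, 0, 0, 0, 0, 0, 0.5]]}}

```text
t: 7.45
tcp_pos: [0.5356, 0.0887, 0.0468]
tool_rot: [0.631, 0.775, -0.0, 0.0]
force: [-0.9, -0.6, 3.9]
finger_gap: 0.6
gripper_force: 42.7
```

{"name": "apply_moves", "arguments": {"plan": [[0, 0, 0.001, 0, 0, 0, 0.5], [0, 0, 0, 0, 0, 0, 0.5]]}}

```text
t: 7.7
tcp_pos: [0.5358, 0.0886, 0.0466]
tool_rot: [0.631, 0.775, 0.0, 0.0]
force: [-0.5, -1.0, 9.3]
finger_gap: 0.605
gripper_force: 43.5
```

{"name": "apply_moves", "arguments": {"plan": [[0, 0, 0, 0, 0, 0, -0.4], [0, 0, 0, 0, 0, 0, -0.8], [0, 0, 0, 0, 0, 0, -1], [0, 0, 0, 0, 0, 0, -1]]}}

```text
t: 8.2
tcp_pos: [0.5354, 0.0889, 0.0452]
tool_rot: [0.632, 0.775, -0.0, -0.0]
force: [-0.7, 0.3, -0.2]
finger_gap: 0.998
gripper_force: 0.0
```

{"name": "apply_moves", "arguments": {"plan": [[0, 0, -0.02, 0, 0, 0, -1], [0, 0, -0.05, 0, 0, 0, -1], [0, 0, -0.05, 0, 0, 0, -1], [0, 0, -0.05, 0, 0, 0, -1], [0, 0, -0.03, 0, 0, 0, -1], [0, 0, 0, 0, 0, 0, -1], [0, 0, 0, 0, 0, 0, -1]]}}

```text
t: 9.07
tcp_pos: [0.5344, 0.0888, 0.2442]
tool_rot: [0.632, 0.775, -0.001, -0.001]
force: [-0.2, 0.4, -0.2]
finger_gap: 1.002
gripper_force: 0.0
```

```bash
python3 - <<'E'
from h import *
import cv2
s=sense();print(s['t'],s['tcp_pos'],s['tool_rot'],s['finger_gap'])
im=snapshot('wrist')[:,:,::-1].copy()
cv2.imwrite('pics/w3.png',im)
k=800/560
im=cv2.resize(im,(800,600),interpolation=cv2.INTER_CUBIC)
cup=cyl(.5365,.0877,.054);cup[:,2]+=.014
for p in proj('wrist',cup): cv2.circle(im,tuple(int(round((v+.5)*k-.5)) for v in p),1,(0,0,255),-1)
cv2.imwrite('pics/w3o.png',im)
E
```

```text
9.075 [0.53442441 0.08883654 0.24416741] [ 6.31543170e-01  7.75339716e-01 -7.50745768e-04 -9.92955681e-04] 1.0021338124453512
```

View pics/w3o.png

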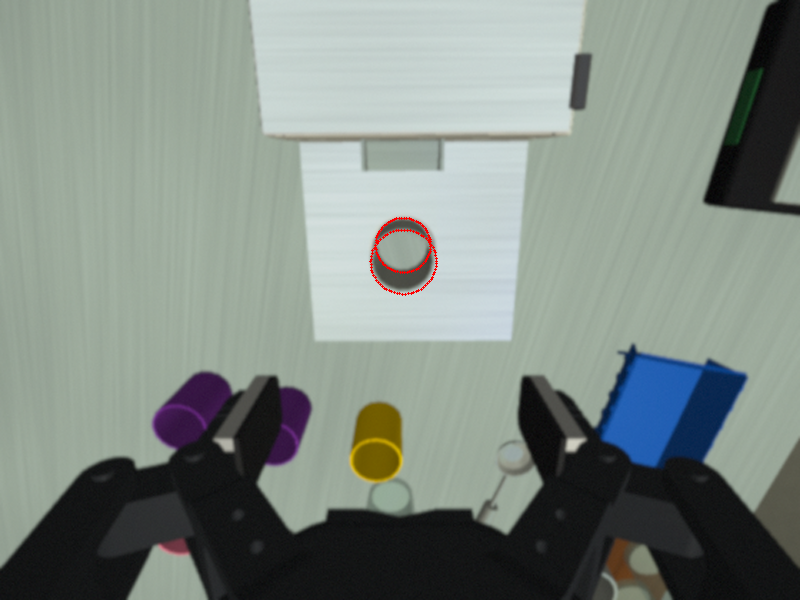

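The cup is seated: its rim and base match the overlay at z = 14 mm, rim at (404,262). I'll refine the meter pose from this picture's corners and turn the gripper 90° for the pull.

```bash
python3 - <<'E'
from h import *
px=(np.array([[314,341],[512,341],[264,136],[570,134]])+.5)*.7-.5
m=np.array([[-100,-190,30],[100,-190,30],[-100,1,135],[96,1,135]])/1e3
w=np.array([.5365,.0877])
def e(p):
    return np.r_[(proj('wrist',mpt(p,m))-px).ravel(),(mpt(p,[-.01,-.095,.03])[0,:2]-w)*1000]
r=least_squares(e,[.524,.184,.204],loss='soft_l1',x_scale=.01);print(r.x,np.round(e(r.x),1))
print('well',mpt(r.x,[-.01,-.095,.014]),'pull',mpt(r.x,[-.136,.095,.133]))
E
```

```text
[0.52686758 0.18214206 0.20800504] [ 0.6  0.2 -0.5 -0.1 -1.7 -0.4  1.1 -0.   0.2 -0.6]
well [[0.53670142 0.08712472 0.014     ]] pull [[0.37418078 0.24700919 0.133     ]]
```

{"name": "apply_moves", "arguments": {"plan": [[0, 0, 0, 0, 0, -0.1745, -1], [0, 0, 0, 0, 0, -0.1745, -1], [0, 0, 0, 0, 0, -0.1745, -1], [0, 0, 0, 0, 0, -0.1745, -1], [0, 0, 0, 0, 0, -0.1745, -1], [0, 0, 0, 0, 0, -0.1745, -1], [0, 0, 0, 0, 0, -0.1745, -1], [0, 0, 0, 0, 0, -0.1745, -1]]}}

```text
t: 10.12
tcp_pos: [0.5343, 0.0889, 0.2432]
tool_rot: [-0.017, 1.0, 0.0, -0.002]
force: [0.0, -0.3, -0.2]
finger_gap: 0.997
gripper_force: 0.0
```

{"name": "apply_moves", "arguments": {"plan": [[0, 0, 0, 0, 0, -0.1745, -1], [0, 0, 0, 0, 0, 0, -1]]}}

```text
t: 10.38
tcp_pos: [0.5345, 0.0888, 0.2436]
tool_rot: [-0.101, 0.995, 0.0, -0.002]
force: [0.3, 0.1, -0.5]
finger_gap: 1.001
gripper_force: 0.0
```

{"name": "apply_moves", "arguments": {"plan": [[0.025, 0.0375, 0, 0, 0, 0, -1], [0.0313, 0.047, 0, 0, 0, 0, -1], [0.0313, 0.047, 0, 0, 0, 0, -1], [0.025, 0.0375, 0.02, 0, 0, 0, -1], [0.0126, 0.0187, 0.02, 0, 0, 0, -1], [0, 0, 0, 0, 0, 0, -1], [0, 0, 0, 0, 0, 0, -1]]}}

```text
t: 11.25
tcp_pos: [0.376, 0.2472, 0.2056]
tool_rot: [-0.101, 0.995, -0.0, 0.0]
force: [0.4, -0.2, 0.7]
finger_gap: 1.0
gripper_force: 0.0
```

```bash
python3 - <<'E'
from h import *
import cv2
s=sense();print(s['t'],s['q'],s['tcp_pos'],s['tool_rot'],s['finger_gap'])
P=[.52687,.18214,.208]
im=snapshot('wrist')[:,:,::-1].copy()
cv2.imwrite('pics/w4.png',im)
k=800/560
im=cv2.resize(im,(800,600),interpolation=cv2.INTER_CUBIC)
c=mpt(P,np.r_[[[-.136+.009*np.cos(a),.095+y,.133+.009*np.sin(a)] for a in th[::3] for y in (-.013,.013)],np.c_[np.linspace(-.1,-.1,30),np.linspace(.001,.189,30),.135+np.zeros(30)]])
for p in proj('wrist',c): cv2.circle(im,tuple(int(round((v+.5)*k-.5)) for v in p),1,(0,0,255),-1)
cv2.imwrite('pics/w4o.png',im)
E
```

```text
11.25 [ 3.32613111e-01  2.87147282e-01  1.84997142e+00 -4.73077983e-04
  1.00368125e+00 -1.44010835e+00] [0.37601653 0.2471926  0.20557853] [-1.00917459e-01  9.94894703e-01 -1.03233714e-04  4.31579839e-04] 1.0004071521077267
```

View pics/w4o.png

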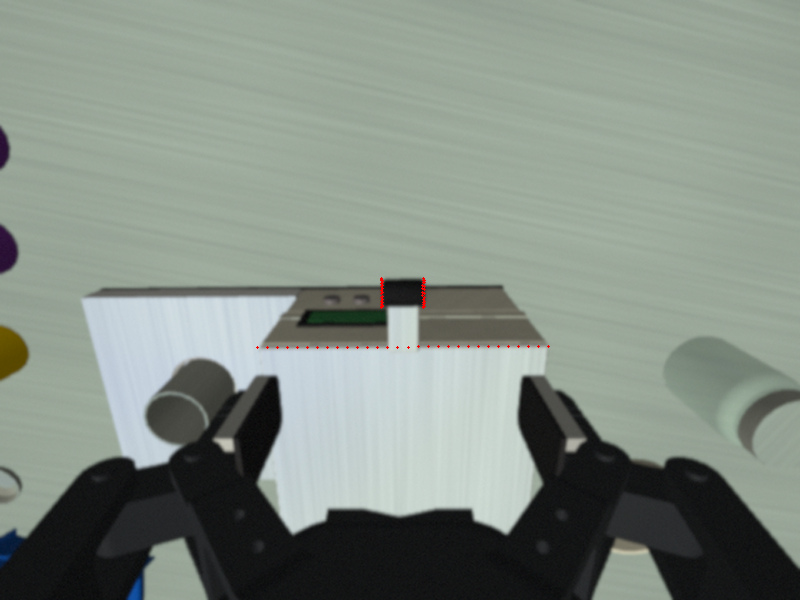

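The overlay lands on the barrel, at (403,292), and on the lid's front edge. The cup stands in the well. Next: descend and pinch the flat ends.

{"name": "apply_moves", "arguments": {"plan": [[0.001, 0, 0.02, 0, 0, 0, -1], [0.0008, 0, 0.035, 0, 0, 0, -0.6], [0, 0, 0.03, 0, 0, 0, -0.3], [0, 0, 0.009, 0, 0, 0, -0.1], [0, 0, 0, 0, 0, 0, 0], [0, 0, 0, 0, 0, 0, 0]]}}

```text
t: 12.05
tcp_pos: [0.3744, 0.2472, 0.1124]
tool_rot: [-0.101, 0.995, 0.0, 0.001]
force: [0.2, 0.4, 0.3]
finger_gap: 0.496
gripper_force: 0.0
```

{"name": "apply_moves", "arguments": {"plan": [[0, 0, 0, 0, 0, 0, 0.5], [0, 0, 0, 0, 0, 0, 1], [0, 0, 0, 0, 0, 0, 1], [0, 0, 0, 0, 0, 0, 1], [0, 0, 0, 0, 0, 0, 1], [0, 0, 0, 0, 0, 0, 1]], "force": 40}}

```text
t: 12.8
tcp_pos: [0.3734, 0.2471, 0.1115]
tool_rot: [-0.102, 0.995, 0.0, 0.0]
force: [0.4, 1.0, 1.1]
finger_gap: 0.003
gripper_force: 0.6
```

The gap went to 0, so the barrel isn't between the pads. I've used all ten pictures, so I'll check numerically where the barrel and lid are now.

```bash
python3 - <<'E'
from h import *
import cv2
s=sense();print(s['t'],s['tcp_pos'],s['finger_gap'],s['gripper_force'],s['force'])
P=[.52687,.18214,.208]
def lidpt(a,u,y,n): # u before hinge, n above underside
    return mpt(P,[.096-u*np.cos(a)+n*np.sin(a),y,.129+u*np.sin(a)+n*np.cos(a)])[0]
for n in('wrist','scene','top'):
    im=snapshot(n);cv2.imwrite(f'pics/{n}5.png',im[:,:,::-1])
    g=cv2.cvtColor(im,cv2.COLOR_RGB2GRAY)
    for a in (0,.3,.6):print(n,a,'pull',proj(n,[lidpt(a,.232,.095,.004)]).round(0),'edge',proj(n,[lidpt(a,.196,.02,.006),lidpt(a,.196,.17,.006)]).round(0).tolist())
    u,v=proj(n,[lidpt(0,.232,.095,.004)])[0].round().astype(int)
    h,w,st=(44,60,4) if n=='wrist' else (14,20,2)
    for r in range(v-h,v+h,st): 
        print(r,' '.join('%3d'%g[r,c] if 0<=r<420 and 0<=c<560 else ' . ' for c in range(u-w,u+w,st)))
E
```

```text
12.8 [0.37337392 0.24709986 0.11147994] 0.00341502142621936 0.6367933843284845 [0.44001814 0.96691423 1.06788864]
wrist 0 pull [[281. 260.]] edge [[160.0, 314.0], [403.0, 313.0]]
wrist 0.3 pull [[282. 378.]] edge [[111.0, 421.0], [454.0, 420.0]]
wrist 0.6 pull [[285. 761.]] edge [[33.0, 664.0], [536.0, 663.0]]
216 194 193 190 189 190 190 191 191 192 192 193 192 194 194 193 194 194 195 195 195 196 195 193 191 192 191 191 193 192 192
220 195 195 193 193 193 194 193 193 194 191 190 191 192 192 192 192 193 194 193 192 192 192 192 193 195 195 194 193 192 191
224 190 192 194 194 195 193 194 193 193 193 194 195 195 194 191 190 190 190 191 193 191 192 192 192 192 192 191 190 191 192
228 144 144 145 146 140 143 143 141 142 143 143 142 142 141 142 139 139 140 137 136 134 135 138 138 138 123 117 118 117 116
232  77  75  77  77  95  84  85  86  85  85  84  84  85  81  82  85  86  87  90  88  89  88  86  88  88  87  94  93  94  93
236 110 111 110 110 109 109 111 112 110 111 111 110 109 109 109 109 110 111 112 111 110 110 111 111 114 114 113 113 113 116
240 101 110 111 111 109  95  92 104 112 111 
[... 3983 characters left out ...]
  47  51  58  44  44  50 139
255  54  55  53  50  46  57  73  79  80  75  78  76  71  47  49  66  68  26  68 140
257  54  55  59  68  77  81  86  84  89  77  77  82  88  51  53  71 117 141 144 141
259  66  66  72  78  76  78  83  87  88  74  81  83  88  55  54  93 141 143 141 145
261  54  54  48  50  48  53  51  61  74  83  84  85  83  66  50  83 142 142 142 140
263  66  49  54  50  49  52  76  59  47  52  80  86  85  71  53  55 146 144 141 142
265  63  61  59  61  60  62  62  55  48  41  48  83  87  89  52  50 138 142 144 140
267  64  60  61  64  61  62  61  60  60  52  55  50  87  87  55  52 132 140 142 138
269  61  62  61  66  66  63  61  62  57  61  64  71  85  83  59  51 131 142 141 142
```

```bash
python3 - <<'E'
from h import *
import cv2
s=sense();t=s['tcp_pos'];R=Rn.from_quat(s['tool_rot']).as_matrix()
P=[.52687,.18214,.208]
c=calibration('scene');print('cam',-c['R'].T@c['t'])
for d in(0,.019,.04):
  print(d,[proj('scene',[t+R@[x,y,-d]]).round(1)[0].tolist() for x,y in((0,0),(.011,0),(-.011,0),(0,.0145),(0,-.0145))])
print([proj('scene',mpt(P,[-.136+x,.095+y,.133+z]))[0].round(1).tolist() for x in(-.009,.009) for y in(-.013,.013) for z in(-.009,.009)])
a=cv2.imread('pics/scene0.png');b=cv2.imread('pics/scene5.png')
for im in(a,b):
  g=im.max(2)
  print(np.array2string(g[140:182,256:284],max_line_width=200,threshold=9999))
E
```

```text
cam [ 1.09785495 -0.98642854  0.86078936]
0 [[267.5, 176.0], [264.7, 175.6], [270.3, 176.4], [268.7, 174.3], [266.3, 177.7]]
0.019 [[267.5, 171.4], [264.6, 171.0], [270.3, 171.8], [268.7, 169.7], [266.2, 173.1]]
0.04 [[267.4, 166.2], [264.5, 165.8], [270.3, 166.6], [268.6, 164.6], [266.1, 167.9]]
[[264.2, 174.2], [264.1, 169.8], [266.4, 171.1], [266.4, 166.8], [268.9, 174.9], [268.8, 170.5], [271.0, 171.8], [271.0, 167.4]]
[[151 149 152 151 151 148 150 151 149 150 150 151 151 151 149 148 148 150 150 154 153 153 150 150 152 153 153 155]
 [151 151 150 149 150 150 150 149 150 152 151 152 150 148 149 150 152 151 153 152 149 151 152 152 152 155 154 151]
 [149 148 147 149 151 151 149 150 151 152 149 149 151 148 149 151 150 150 151 151 151 150 152 154 153 154 154 154]
 [150 150 149 150 150 150 150 150 151 149 149 151 146 146 151 149 150 150 151 150 151 149 151 151 151 149 153 153]
 [149 149 149 148 149 150 152 151 150 151 146 148 148 146 151 149 149 151 149 151 150 152 150 151 152 152 151 151]
 [148 150 150 150 149 148 153 149 148 147 149 146 149 150 151 149 148 149 147 149 150 150 149 150 
[... 8288 characters left out ...]
 201 202]
 [157 158 156 159 158 159 158 157 158 159 155 155 154 159 158 157 157 152 154 178 197 201 201 204 200 202 200 199]
 [158 156 157 158 157 156 157 158 157 157 156 156 156 156 155 156 155 154 162 197 202 201 201 200 199 200 199 199]
 [160 156 154 155 157 158 157 159 154 156 156 154 156 154 156 155 155 162 182 201 203 197 200 200 199 199 198 199]
 [156 155 156 157 156 158 158 156 154 155 154 155 155 158 156 154 155 175 195 201 199 199 198 198 199 199 198 197]
 [154 158 158 160 157 157 154 156 155 155 154 155 157 157 154 154 161 195 205 202 200 200 198 198 199 199 199 198]
 [154 158 156 158 155 154 155 154 155 153 156 155 156 157 153 162 184 203 202 200 199 200 199 200 200 199 197 199]]
```

The scene crop shows the fingertips ending just on top of the barrel, so the real tips sit about 30 mm short of where I assumed. A gentle touch-down on the barrel will confirm that.

{"name": "apply_moves", "arguments": {"plan": [[0, 0, 0.002, 0, 0, 0, 1], [0, 0, 0.001, 0, 0, 0, 1], [0, 0, 0, 0, 0, 0, 1]]}}

```text
t: 13.32
tcp_pos: [0.3733, 0.2471, 0.1089]
tool_rot: [-0.102, 0.995, 0.0, 0.0]
force: [-1.2, 0.5, 8.7]
finger_gap: 0.001
gripper_force: 4.0
```

Contact at TCP z ≈ 0.109, so the shut tips are about 32 mm above the reported TCP. I'll open, go down to TCP z ≈ 0.084 and pinch again.

{"name": "apply_moves", "arguments": {"plan": [[0, 0, -0.012, 0, 0, 0, -0.6], [0, 0, 0, 0, 0, 0, -0.6], [0, 0, 0, 0, 0, 0, -0.6], [0, 0, 0, 0, 0, 0, -0.6], [0, 0, 0.012, 0, 0, 0, -0.6], [0, 0, 0.012, 0, 0, 0, -0.6], [0, 0, 0.013, 0, 0, 0, -0.6], [0, 0, 0, 0, 0, 0, -0.6]]}}

```text
t: 14.32
tcp_pos: [0.3721, 0.2466, 0.082]
tool_rot: [-0.102, 0.995, -0.0, -0.002]
force: [-0.2, -0.4, -0.5]
finger_gap: 0.798
gripper_force: 0.0
```

{"name": "apply_moves", "arguments": {"plan": [[0, 0, 0, 0, 0, 0, 0], [0, 0, 0, 0, 0, 0, 0.5], [0, 0, 0, 0, 0, 0, 0.9], [0, 0, 0, 0, 0, 0, 0.9], [0, 0, 0, 0, 0, 0, 0.9], [0, 0, 0, 0, 0, 0, 0.9]], "force": 40}}

```text
t: 15.08
tcp_pos: [0.3732, 0.2488, 0.084]
tool_rot: [-0.101, 0.995, 0.002, 0.001]
force: [-1.6, 7.7, 0.6]
finger_gap: 0.293
gripper_force: 41.3
```

Gripped: gap 0.29 is about 26 mm, at 41 N. Now I'll raise the lid along its arc in 5° steps, starting with 15°.

{"name": "apply_moves", "arguments": {"plan": [[0, 0.0015, 0, 0, 0, 0, 0.9], [-0.0012, 0, -0.0202, 0, 0, 0, 0.9], [-0.003, 0, -0.02, 0, 0, 0, 0.9], [-0.0047, 0, -0.0197, 0, 0, 0, 0.9], [0, 0, 0, 0, 0, 0, 0.9]], "force": 50}}

```text
t: 15.7
tcp_pos: [0.3818, 0.2506, 0.144]
tool_rot: [-0.101, 0.995, 0.001, 0.001]
force: [0.1, 2.7, -4.7]
finger_gap: 0.295
gripper_force: 49.4
```

{"name": "apply_moves", "arguments": {"plan": [[-0.0064, 0, -0.0192, 0, 0, 0, 0.9], [-0.0081, 0, -0.0186, 0, 0, 0, 0.9], [-0.0097, 0, -0.0178, 0, 0, 0, 0.9], [-0.0112, 0, -0.0169, 0, 0, 0, 0.9], [-0.0126, 0, -0.0158, 0, 0, 0, 0.9], [0, 0, 0, 0, 0, 0, 0.9]]}}

```text
t: 16.45
tcp_pos: [0.4272, 0.2602, 0.2308]
tool_rot: [-0.102, 0.995, 0.0, -0.002]
force: [-3.5, 3.0, -2.4]
finger_gap: 0.295
gripper_force: 49.7
```

{"name": "apply_moves", "arguments": {"plan": [[-0.0139, 0, -0.0147, 0, 0, 0, 0.9], [-0.0152, 0, -0.0134, 0, 0, 0, 0.9], [-0.0163, 0, -0.012, 0, 0, 0, 0.9], [-0.0172, 0, -0.0106, 0, 0, 0, 0.9], [0, 0, 0, 0, 0, 0, 0.9], [0, 0, 0, 0, 0, 0, 0.9]]}}

```text
t: 17.2
tcp_pos: [0.4872, 0.273, 0.2808]
tool_rot: [-0.101, 0.995, 0.001, -0.003]
force: [-5.3, 2.7, 1.8]
finger_gap: 0.292
gripper_force: 51.6
```

```bash
python3 - <<'E'
from h import *
import cv2
s=sense();print(s['t'],s['tcp_pos'],s['finger_gap'],s['gripper_force'],s['force'])
P=[.52687,.18214,.208]
t=s['tcp_pos'];d=t-np.array([.3735,.2490,.0835])
c,sn=np.cos(P[2]),np.sin(P[2])
print('dx,dz',d[0]*c+d[1]*sn,d[2],'dy',-d[0]*sn+d[1]*c)
def lidpt(a,u,y,n):
    return mpt(P,[.096-u*np.cos(a)+n*np.sin(a),y,.129+u*np.sin(a)+n*np.cos(a)])[0]
for n in('scene','top'):
    im=snapshot(n);cv2.imwrite(f'pics/{n}6.png',im[:,:,::-1]);g=im.max(2)
    for dg in(56,58,60,62,64):
        a=np.radians(dg)
        print(n,dg,'front corners',proj(n,[lidpt(a,.196,.001,0),lidpt(a,.196,.001,.006),lidpt(a,.196,.189,.006)]).round(1).tolist())
    a=np.radians(60)
    u,v=proj(n,[lidpt(a,.196,.03,.003)])[0].round().astype(int)
    print(u,v);print(np.array2string(g[v-12:v+13,u-12:u+13],max_line_width=200,threshold=9999))
# held cup check, top view well area
u,v=proj('top',[[.5365,.0877,.084]])[0];print('cup rim px',u,v)
E
```

```text
17.2 [0.48715719 0.27302966 0.28080736] 0.2923501425936739 51.57450556755066 [-5.33766968  2.67632375  1.80673565]
dx,dz 0.11616961648464237 0.19730735687901163 dy 4.112799514887147e-05
scene 56 front corners [[294.0, 144.7], [295.5, 143.9], [309.3, 123.6]]
scene 58 front corners [[295.8, 143.8], [297.3, 143.1], [310.9, 122.8]]
scene 60 front corners [[297.6, 143.0], [299.2, 142.4], [312.6, 122.1]]
scene 62 front corners [[299.4, 142.3], [301.0, 141.7], [314.3, 121.5]]
scene 64 front corners [[301.3, 141.6], [302.9, 141.1], [316.1, 120.9]]
301 139
[[ 58  32  36  42  50  53  65  79  42  27  33  44  97 135 166 113  59  54  81 145 186 194 192 186 150]
 [ 55  28  33  34  37  43  59  82  55  33  31  47  96 129 179 152  79  67 121 181 192 191 192 192 180]
 [ 45  31  35  34  35  34  52  91  93  78  61  72 110 139 186 179 111  97 161 193 192 187 191 194 189]
 [ 41  29  31  30  33  32  41  80 111 110  96 101 125 164 197 192 153 152 190 198 190 189 188 191 191]
 [ 45  29  28  34  32  34  33  48  68  72  71  79 114 173 202 198 188 188 194 194 192 187 189 191 192]
 [ 60  33  34  29  30  31  32  
[... 4311 characters left out ...]
 151 149 159 164 165 161 172 172]
 [ 26  23  29  54 105 117 119 122 126 138 141 147 157 160 162 165 165 170 169 171 171 170 172 175 172]
 [ 21  23  79 125 140 148 158 160 162 161 165 165 168 170 171 169 169 170 172 171 172 171 173 166 169]
 [ 86 141 157 161 164 163 165 166 168 167 168 170 169 169 170 169 171 172 172 171 170 171 172 160 166]
 [151 166 167 166 168 170 168 167 169 168 168 168 169 171 171 174 172 172 171 171 170 174 173 157 168]
 [157 167 168 167 168 168 169 169 167 167 167 168 170 169 171 169 173 173 171 173 169 172 172 147 170]
 [154 167 168 167 170 169 169 169 168 167 168 168 168 170 171 171 171 172 170 172 173 171 173 151 170]]
cup rim px 251.8069937847618 210.29470633135944
```

By TCP geometry the lid is at about 59.1°, on the right radius of 232 mm; scene view says 58–60°. A last nudge of about 0.9°.

{"name": "apply_moves", "arguments": {"plan": [[-0.0035, 0, -0.002, 0, 0, 0, 0.9], [0, 0, 0, 0, 0, 0, 0.9], [0, 0, 0, 0, 0, 0, 0.9], [0, 0, 0, 0, 0, 0, 0.9]]}}

```text
t: 17.8
tcp_pos: [0.4898, 0.2736, 0.2824]
tool_rot: [-0.102, 0.995, 0.0, -0.004]
force: [-5.5, 3.2, 1.3]
finger_gap: 0.297
gripper_force: 51.5
```

```bash
python3 - <<'E'
from h import *
import cv2
P=[.52687,.18214,.208];c,sn=np.cos(P[2]),np.sin(P[2])
s=sense();d=s['tcp_pos']-np.array([.3735,.2490,.0835])
dx=d[0]*c+d[1]*sn
print(s['t'],s['tcp_pos'],s['force'],s['finger_gap'],'theta',np.degrees(np.arctan2(.004+d[2],.232-dx)-np.arctan2(.004,.232)),np.hypot(.004+d[2],.232-dx))
# scene difference in cup areas vs before: neighbours unmoved
a=cv2.imread('pics/top0.png').astype(int);b=snapshot('top')[:,:,::-1].astype(int)
m=(abs(a-b).max(2)>40).astype(np.uint8)
n,_,st,ce=cv2.connectedComponentsWithStats(m)
print([(x.tolist(),k.round().tolist()) for x,k in zip(st,ce) if 15<x[4]<1e5])
E
```

```text
17.8 [0.48981008 0.27358084 0.28244934] [-5.50334423  3.20827273  1.33423361] 0.2968858921372388 theta 59.87761298074774 0.2323462085083826
[([82, 152, 164, 268, 19371], [164.0, 307.0]), ([200, 179, 13, 4, 24], [206.0, 181.0]), ([244, 204, 16, 20, 144], [251.0, 213.0]), ([341, 236, 16, 15, 79], [350.0, 241.0]), ([337, 241, 15, 15, 71], [342.0, 250.0]), ([0, 265, 114, 155, 7705], [51.0, 347.0]), ([271, 353, 31, 18, 140], [285.0, 361.0]), ([261, 372, 18, 4, 34], [269.0, 373.0]), ([291, 379, 25, 38, 367], [306.0, 401.0])]
```

Lid at 59.9°, held firmly. In the top view only the cup's old spot, the well, the lid and the arm have changed. Handing in.

```bash
python3 -c "
from station import *
print(sign_off())"
```

```text
the job is handed in; nothing more can be done
None
```

The job is handed in: cup_54 stands upright, fully down in the well and released, and the fingers hold the lid at about 59.9° by arm position (camera views fit 58–60°), with nothing else moved and about 18 s used.

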